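Latch the tube spinner's sliding guard

ROBOT

A 6-joint arm with a two-finger parallel gripper is mounted at the origin on the work surface. World frame = base frame: x ahead of the robot, y to its left, z up, the work surface at z = 0. Lengths are in mm, angles in rad, forces in N, time in s.
With the tool pointing down it reaches from about 400 to 925 mm from the base axis. Payload 12.5 kg.
Tool frame: the origin (TCP) lies at the very end of the fingers, on their centre line; the grasp point (between the pads) lies grip_depth behind it (grip_depth is the distance from the TCP to the grasp point, in mm); z points along the fingers, y is the line along which they close (so a half turn about z gives the same grasp; the last joint's range is limited). The gripper opens to 95 mm and grips with 3 to 60 N. Pads are 20 mm wide; open, the fingers measure 119 mm over their backs; the gripper's body (75 mm by 180 mm) begins 59 mm behind the grasp point.
Start: joints at [-1.233, 0.491, 1.559, -0, 1.092, -0.106], TCP at [268.383, -564.462, 214.661] pointing down, gripper open.
Joint ranges: [-3.1, 3.1], [-0.84, 2.19], [0.05, 2.79], [-1.13, 4.28], [0.06, 2.93], [-2.69, 2.69]. Speed limits (rad/s): [2.22, 2.22, 2.79, 3.14, 3.14, 3.14].

INTERFACE

Orientations are given as [roll, pitch, yaw] about the fixed x, y, z axes, in that order (R = Rz(yaw) Ry(pitch) Rx(roll)).
In Python, from cell import state, read_camera, job_done, grip_depth gives the robot as it stands.
- The arm moves only by the tool drive_tool, never from a script. Its argument "targets" is a list of rows, each an object with "jaw": the opening, from 0 (shut) to 1 (fully open); "travel": the shift along the tool's x, y, z in m, a list of three; "twist": the turn about the tool's z in rad. In form: [{"jaw": jaw, "travel": [tx, ty, tz], "twist": twist}, ...]. A call has 1 to 8 rows; each row is the pose to reach, as a shift and turn from the pose commanded when the call began, along the tool's axes at that moment; what a row does not reach only later rows make up. A row lasts 1/12 s, in which the tool goes at most 41.7 mm and 7.16 degrees, less where a joint would pass 70% of its speed; a pose out of reach is approached as far as the arm can. A call with a gripper value outside its range is refused whole. The fingers move at their own pace and stop on an object; the grip force is fixed at half the most. Time passes only in rows, so rows that repeat a pose let the fingers close. It gives the time, the measured TCP pose, the force, the opening and the grip force at its end, in the units of the state.
- state(): the state, without advancing time (a new reading comes with each control period).
- read_camera(name): name is "side" or "top"; returns a dict with "frame" (420x560x3 uint8, red, green, blue), "fx", "fy", "cx", "cy" (pixels), "k1" (the pictures are not rectified: a ray, as slopes to the right and down, at radius r is drawn at 1 + k1 r^2 times it, then the intrinsics apply), "R" (3x3) and "t" (3): a world point X has camera coordinates R X + t. Camera axes: x right, y down, z forward; pixel columns grow to the right and rows downward; lengths in mm; the calibration is good to about 2 mm. A picture is of the moment at which its call begins. There is no depth.
- job_done(): hands the job in; it is judged then, once.
The state is a dict: "t": time; "joints": joint angles; "qvel": joint speeds; "tau": joint torques, N m; "eef_pos": TCP position; "tcp_rot": TCP orientation; "ft_force": force on the tool from outside, world axes, zero at the start; "moment": the same for the moment, N m; "opening": opening from 0.0 (shut) to 1.0 (fully open); "grip_force": force on a finger pad.
Only numpy, scipy, OpenCV 4.12 (cv2) and the standard library are available. Lean on these libraries where they do the work, as an engineer would, in place of code of your own. Each camera call takes 0.05 s, during which the arm holds its last target. There are 200 camera calls.

TASK

Close the tube spinner's sliding guard over the loaded tubes and latch it: lift the latch bar by its upright thumb tab so that its hook passes over the striker as the guard slides shut, and let the hook drop fully home into the slot behind the striker. The catch has been re-adjusted and its exact place is not known, so feel for it gently, never jamming or pressing the hook hard against the catch; leave the things standing around the spinner where they are, and let go.

Things in the scene. Friction and masses are not known exactly. Their poses are not given: they have to be found in the camera images.
- spinner: the tube spinner: fixed putty-grey box 200 (x) x 400 (y) x 100 mm high, a tube-filled bay in its top. Origin: centre of its underside; z up; its +y is the guard's closing direction. A clear aluminium-framed guard slides on its top; it carries a steel latch bar lying along y over x = 0 and pivoting about a level axis parallel to x, 134 mm above the bench at y = -70 mm + guard travel.
- hook_tip (a point): centre of the foot of the square steel hook (12 x 12 mm) that reaches down from the latch bar's end, 120 mm from the pivot; the foot is 27 mm below the bar's centre line, 107 mm above the bench when the bar is level, and is then at spinner y = 50 mm + guard travel. Bar 14 mm high, 10 mm wide. Axes turn with the bar: x along the pivot axis, y along the bar away from the pivot.
- catch_zone (a point): a point fixed on the spinner (x 0, y 145, z 125 mm): mid-range of the catch's SLOT centre, level with the catch's top. The catch itself is clamped fast, unmeasured, with its slot centre up to 12 mm before or after this along y. Along +y it is a striker 16 mm long, slot 16 mm, back block 30 mm; all steel, square-edged, 30 mm wide, 25 mm high; slot floor 21 mm below this point.
- guard (a joint): guard travel along the spinner's +y, in m: 0 open, 0.120 end stop; latched at 0.081 to 0.109 depending on the catch. Stays where left; slides at about 2.5 N. With the bar level the hook meets the striker's near face with 30 mm still to go to the slot's centre.
- latch (a joint): angle of the latch bar, in rad: 0 level (its lower stop, and when home in the slot), growing as the hook end is lifted, at most 0.75. Falls back by its own weight (bar about 160 g). Passes the striker when above about 0.17; the hook resting on top of the striker or of the back block reads about 0.15.
- thumb_tab (a point): where to grasp: middle of the upright steel thumb tab standing on the bar, 100 mm from the pivot and 34 mm above the bar's centre line (168 mm above the bench when level). Plate 12 mm thick (along the pivot axis), 22 mm long (along the bar), rising from 7 to 52 mm above the centre line. Axes as the hook's: x pivot axis, y along the bar.
- tube_rack: bystander: loose white rack 75 x 150 mm, about 90 mm high, full of capped tubes, on the bench beyond the spinner; origin at the centre of its underside
- specimen_jar: bystander: loose jar 62 mm across, 70 mm high; origin at the centre of its underside
- reagent_bottle: bystander: loose bottle 54 mm across, 115 mm high; origin at the centre of its underside

How it is judged:
By the outcome, as a careful person would: the job done as asked, in the order asked, and still so for the second after the job is handed in, with the robot touching nothing.
It also fails if it takes over 48 s, if anything falls off the work surface, if the arm or the gripper's body presses on something with over 40 N, if the wrist force passes 120 N, or if a joint passes its speed limit or range.

## Working session

There is one attempt and no reset: what is moved stays moved. The work goes in short steps, Python scripts to look and compute and a tool call to move; the robot and the scene stay as the last step left them, time stands still between calls to the robot, and variables do not carry over. Pictures are saved under pics/ and viewed, at most 10 in all, crops included, and the job is handed in when it is done.

Besides the shell and the picture viewer there is one more tool, called by a JSON object that holds its "name" and its "arguments", one argument or row to a line. drive_tool: Moves the arm, as the interface text tells. Its arguments: {"type":"object","properties":{"targets":{"type":"array"}},"required":["targets"]}

```bash
mkdir -p pics; python3 - <<'E'
from cell import *
import cv2
print(state(),grip_depth)
for n in("side","top"):
    c=read_camera(n);cv2.imwrite(f"pics/{n}1.png",cv2.cvtColor(c["frame"],cv2.COLOR_RGB2BGR))
    print(n,{k:v for k,v in c.items() if k!="frame"})
E
```

```text
{'t': 0.0, 'joints': array([-1.23262238e+00,  4.91536497e-01,  1.55946702e+00,  1.33468349e-05,
        1.09171237e+00, -1.05581424e-01]), 'qvel': array([-1.96776425e-04,  4.68718381e-04,  1.06338094e-03,  5.47138019e-06,
       -4.21823688e-04, -1.84800369e-03]), 'tau': array([ 2.49144083e-03, -6.12643290e+01, -2.58182037e+01,  6.93109981e-02,
        4.81639069e-02, -1.14990735e-04]), 'eef_pos': array([ 268.28229592, -564.20691684,  214.07003077]), 'tcp_rot': array([-3.14047692e+00, -1.30144391e-04,  4.43749141e-01]), 'ft_force': array([ 0.08256098, -0.28129603,  0.83015991]), 'moment': array([ 0.06158739, -0.01115912,  0.03546515]), 'grip_force': 0.0, 'opening': 0.9957344346548588} 18.8
side {'fx': 417.11601595038195, 'fy': 417.11601595038195, 'cx': 280.87903691593294, 'cy': 207.04382871775204, 'k1': -0.08511031718208406, 'R': array([[-0.94166606, -0.33607393, -0.01787032],
       [-0.18058864,  0.54938271, -0.81582252],
       [ 0.28399433, -0.7650052 , -0.57802618]]), 't': array([637.13392738, 176.12272384, 813.88098428])}
top {'fx': 384.88419944562037, 'fy': 384.88419944562037, 'cx': 286.76063523361785, 'cy': 209.97099946024895, 'k1': -0.1059353323194786, 'R': array([[-0.01706835, -0.99983244,  0.00661587],
       [-0.99810685,  0.01664711, -0.05920809],
       [ 0.05908804, -0.00761393, -0.99822374]]), 't': array([ 96.4777989 , 641.08714757, 893.309586  ])}
```

View pics/side1.png

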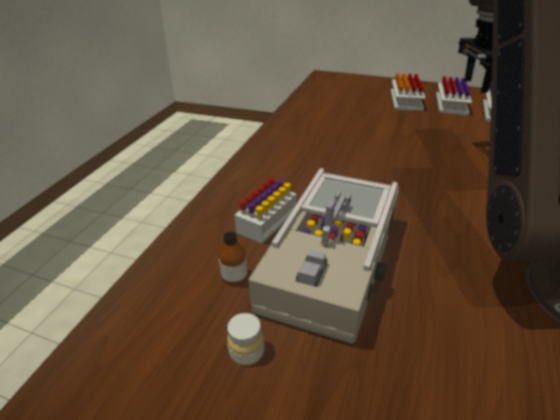

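View pics/top1.png

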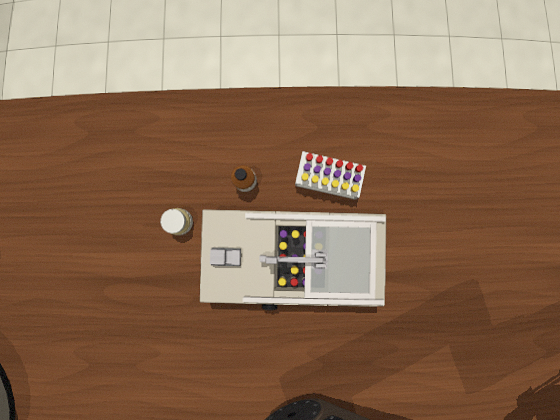

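The spinner spans about (201–385, 210–305) in the top image. Its catch is at (225,257), and the bar runs from (265,260) to (325,260), with closing towards image left (world +y). I'll enlarge this area to measure it.

```bash
cat > h.py <<'E'
import numpy as np, cv2
from cell import *
def pix(c,X):
    p=c["R"]@np.array(X,float)+c["t"]; s=p[:2]/p[2]; s=s*(1+c["k1"]*(s@s)); return s*[c["fx"],c["fy"]]+[c["cx"],c["cy"]]
def ray(c,uv):
    d=(np.array(uv,float)-[c["cx"],c["cy"]])/[c["fx"],c["fy"]]; s=d.copy()
    for _ in range(20): s=d/(1+c["k1"]*(s@s))
    return -c["R"].T@c["t"], c["R"].T@np.array([*s,1])
def atz(c,uv,z):
    o,d=ray(c,uv); return o+d*(z-o[2])/d[2]
def crop(c,u0,v0,w,h,k,name):
    im=cv2.cvtColor(c["frame"],cv2.COLOR_RGB2BGR)[v0:v0+h,u0:u0+w]
    cv2.imwrite(name,cv2.resize(im,None,fx=k,fy=k,interpolation=cv2.INTER_CUBIC))
E
python3 - <<'E'
from h import *
c=read_camera("top"); crop(c,195,200,195,115,4,"pics/t2.png")
for uv in [(201,303),(203,210),(384,305),(385,214)]: print(atz(c,uv,100).round(1))
c=read_camera("side"); crop(c,245,165,160,120,5,"pics/s2.png")
E
```

```text
[440.6 274.  100. ]
[640.8 267.6 100. ]
[ 428.8 -120.2  100. ]
[ 625.5 -127.3  100. ]
```

View pics/t2.png

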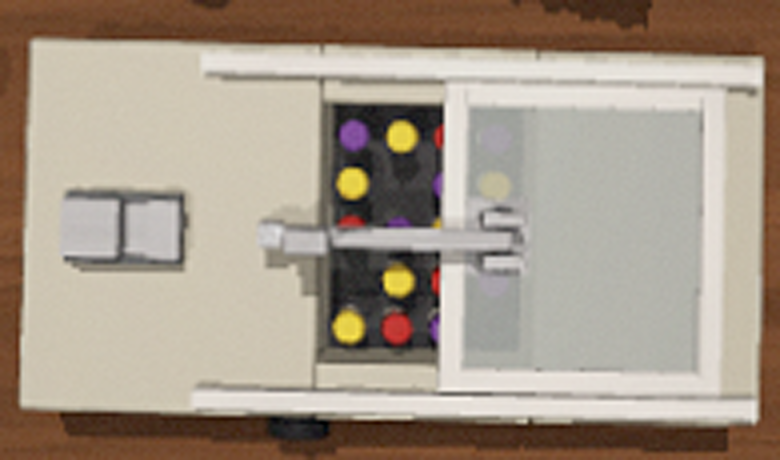

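View pics/s2.png

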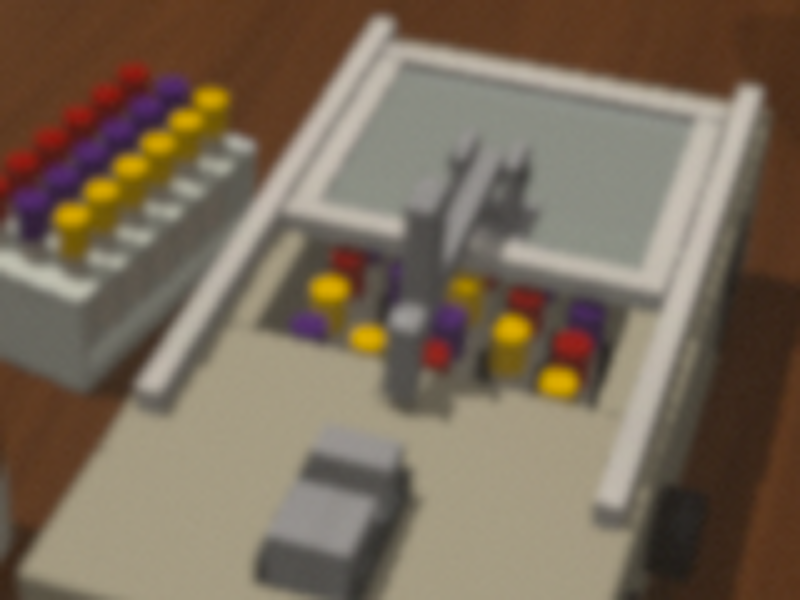

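```bash
python3 - <<'E'
from h import *
from scipy.optimize import least_squares
c=read_camera("top"); s=read_camera("side")
T=lambda u,v:(195+(u+.5)/4-.5,200+(v+.5)/4-.5)
S=lambda u,v:(245+(u+.5)/5-.5,165+(v+.5)/5-.5)
# spinner-frame known points
obs=[(c,T(20,409),(-100,200,100)),(c,T(31,40),(100,200,100)),(c,T(757,424),(-100,-200,100)),(c,T(764,58),(100,-200,100)),(s,S(20,573),(100,200,100))]
P=lambda p,q:np.array([p[0]+np.cos(p[2])*q[0]-np.sin(p[2])*q[1],p[1]+np.sin(p[2])*q[0]+np.cos(p[2])*q[1],q[2]])
f=lambda p:np.concatenate([pix(k,P(p,q))-uv for k,uv,q in obs])
r=least_squares(f,[535,73,-.03],loss="soft_l1"); p=r.x; print(p,f(p).round(1))
inv=lambda X:np.array([[np.cos(p[2]),np.sin(p[2])],[-np.sin(p[2]),np.cos(p[2])]])@(X[:2]-p[:2])
for n,u,v,z in [("striker near",183,228,125),("slot",121,228,125),("back end",62,228,125),("hookend/bar",260,235,141),("tabtop far",285,237,186),("tabtop near",328,237,186)]:
  print(n,inv(atz(c,T(u,v),z)).round(1))
for t in (0,.01): print("tab proj at travel",t,[(pix(k,P(p,(0,30+dy+t*1000,186)))).round(1) for k in (c,s) for dy in(-11,11)])
print("in crop side tab top center",S(425,185),"top",T(306,237))
print("slot proj side",pix(s,P(p,(0,145,125))), "img",S(345,478))
print("thumb world",P(p,(0,30,168)),P(p,(0,30,186)))
E
```

```text
[ 5.33713061e+02  7.39529453e+01 -3.87937542e-02] [-0.3  0.7 -0.4  0.1  1.   0.6  0.5 -0.3 -1.4  0. ]
striker near [  2.6 110.9]
slot [  1.8 143.3]
back end [  1.  174.3]
hookend/bar [ 1.  69.7]
tabtop far [ 3.4 54.9]
tabtop near [ 3.8 34.2]
tab proj at travel 0 [array([284.5, 261. ]), array([273.1, 260.8]), array([333.4, 195.9]), array([330.1, 202.1])]
tab proj at travel 0.01 [array([279.3, 260.9]), array([267.9, 260.7]), array([332. , 198.7]), array([328.6, 205. ])]
in crop side tab top center (329.6, 201.6) top (271.125, 258.875)
slot proj side [311.4851172  262.54493822] img (313.6, 260.2)
thumb world [534.87658173 103.93037381 168.        ] [534.87658173 103.93037381 186.        ]
```

```bash
python3 - <<'E'
from h import *
c=read_camera("top"); s=read_camera("side")
o1,d1=ray(c,(271.1,258.9));o2,d2=ray(s,(329.6,201.6))
ab=np.linalg.lstsq(np.c_[d1,-d2],o2-o1,rcond=None)[0]
a,b=o1+ab[0]*d1,o2+ab[1]*d2; print("tab top",a,b)
st=state(); y=st["tcp_rot"][2]
tgt=np.array([536.5,118,232]); d=tgt-[268.38,-564.46,214.66]
ex=np.array([np.cos(y),np.sin(y),0]);ey=np.array([np.sin(y),-np.cos(y),0]);print(y,d@ex,d@ey,-d[2])
E
```

```text
tab top [539.17268987 118.54634838 188.61213658] [535.78633283 117.67332394 188.8082123 ]
0.4437439671226635 535.1490875542495 -501.2538679051308 -17.340000000000003
```

{"name": "drive_tool", "arguments": {
  "targets": [
    {"jaw": 1,"travel": [0.535,-0.501,-0.03],"twist": -1.088},
    {"jaw": 1,"travel": [0.535,-0.501,-0.03],"twist": -1.088},
    {"jaw": 1,"travel": [0.535,-0.501,-0.03],"twist": -1.088},
    {"jaw": 1,"travel": [0.535,-0.501,-0.03],"twist": -1.088},
    {"jaw": 1,"travel": [0.535,-0.501,-0.03],"twist": -1.088},
    {"jaw": 1,"travel": [0.535,-0.501,-0.03],"twist": -1.088},
    {"jaw": 1,"travel": [0.535,-0.501,-0.03],"twist": -1.088},
    {"jaw": 1,"travel": [0.535,-0.501,-0.03],"twist": -1.088}
  ]
}}

```text
t: 1.07
eef_pos: [390.4, -252.6, 228.5]
tcp_rot: [3.141, 0.0, 1.45]
ft_force: [0.8, -0.3, 0.3]
opening: 1.0
grip_force: 0.0
```

{"name": "drive_tool", "arguments": {
  "targets": [
    {"jaw": 1,"travel": [0.375,0.095,0],"twist": -0.087},
    {"jaw": 1,"travel": [0.375,0.095,0],"twist": -0.087},
    {"jaw": 1,"travel": [0.375,0.095,0],"twist": -0.087},
    {"jaw": 1,"travel": [0.375,0.095,0],"twist": -0.087},
    {"jaw": 1,"travel": [0.375,0.095,0],"twist": -0.087},
    {"jaw": 1,"travel": [0.375,0.095,0],"twist": -0.087},
    {"jaw": 1,"travel": [0.375,0.095,0],"twist": -0.087},
    {"jaw": 1,"travel": [0.375,0.095,0],"twist": -0.087}
  ]
}}

```text
t: 1.73
eef_pos: [512.7, 57.9, 228.5]
tcp_rot: [3.141, 0.0, 1.531]
ft_force: [-0.6, 0.0, 0.8]
opening: 0.998
grip_force: 0.0
```

{"name": "drive_tool", "arguments": {
  "targets": [
    {"jaw": 1,"travel": [0.04,0,0],"twist": 0},
    {"jaw": 1,"travel": [0.04,0,0],"twist": 0},
    {"jaw": 1,"travel": [0.04,0,0],"twist": 0},
    {"jaw": 1,"travel": [0.04,0,0],"twist": 0}
  ]
}}

```text
t: 2.07
eef_pos: [513.7, 95.5, 228.2]
tcp_rot: [-3.141, 0.0, 1.532]
ft_force: [-0.3, -0.3, 0.0]
opening: 1.005
grip_force: 0.0
```

{"name": "drive_tool", "arguments": {
  "targets": [
    {"jaw": 1,"travel": [0.0235,0.023,0],"twist": 0},
    {"jaw": 0.5,"travel": [0.0235,0.023,0.03],"twist": 0},
    {"jaw": 0.5,"travel": [0.0235,0.023,0.055],"twist": 0},
    {"jaw": 0.5,"travel": [0.0235,0.023,0.07],"twist": 0},
    {"jaw": 0.5,"travel": [0.0235,0.023,0.077],"twist": 0},
    {"jaw": 0.4,"travel": [0.0235,0.023,0.077],"twist": 0},
    {"jaw": 0.35,"travel": [0.0235,0.023,0.077],"twist": 0},
    {"jaw": 0.35,"travel": [0.0235,0.023,0.077],"twist": 0}
  ]
}}

```text
t: 2.73
eef_pos: [538.4, 117.7, 152.4]
tcp_rot: [3.14, -0.0, 1.53]
ft_force: [-0.2, 0.6, 0.4]
opening: 0.566
grip_force: 0.0
```

```bash
python3 - <<'E'
from h import *
st=state();print(st["eef_pos"],st["opening"],st["ft_force"])
s=read_camera("side"); crop(s,260,140,160,120,5,"pics/s3.png")
E
```

```text
[538.43050545 117.65485292 152.40763031] 0.566246839207269 [-0.20507224  0.62731688  0.39390583]
```

View pics/s3.png

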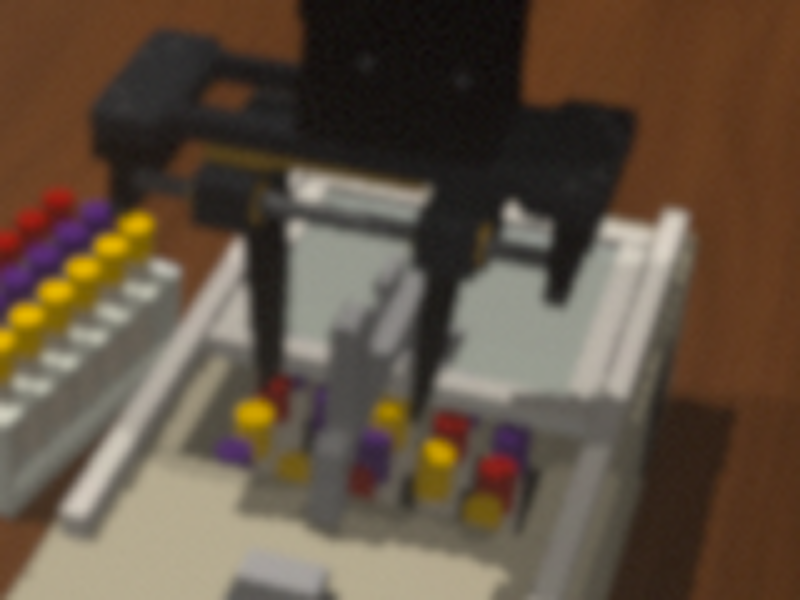

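The fingers straddle the tab: they're at about (265,370) and (425,400) in the crop, with the tab at (350,360), so it's centred. I'll close gently.

{"name": "drive_tool", "arguments": {
  "targets": [
    {"jaw": 0.25,"travel": [0,0,0],"twist": 0},
    {"jaw": 0.2,"travel": [0,0,0],"twist": 0},
    {"jaw": 0.2,"travel": [0,0,0],"twist": 0},
    {"jaw": 0.2,"travel": [0,0,0],"twist": 0},
    {"jaw": 0.18,"travel": [0,0,0],"twist": 0},
    {"jaw": 0.16,"travel": [0,0,0],"twist": 0},
    {"jaw": 0.16,"travel": [0,0,0],"twist": 0},
    {"jaw": 0.16,"travel": [0,0,0],"twist": 0}
  ]
}}

```text
t: 3.45
eef_pos: [537.8, 118.2, 151.2]
tcp_rot: [-3.142, 0.0, 1.531]
ft_force: [0.2, -0.1, 0.3]
opening: 0.161
grip_force: 0.0
```

{"name": "drive_tool", "arguments": {
  "targets": [
    {"jaw": 0.13,"travel": [0,0,0],"twist": 0},
    {"jaw": 0.1,"travel": [0,0,0],"twist": 0},
    {"jaw": 0.05,"travel": [0,0,0],"twist": 0},
    {"jaw": 0,"travel": [0,0,0],"twist": 0},
    {"jaw": 0,"travel": [0,0,0],"twist": 0},
    {"jaw": 0,"travel": [0,0,0],"twist": 0}
  ]
}}

```text
t: 3.95
eef_pos: [537.4, 118.2, 151.2]
tcp_rot: [-3.141, 0.0, 1.531]
ft_force: [-5.0, 0.9, 2.3]
opening: 0.125
grip_force: 30.0
```

```bash
python3 - <<'E'
from h import *
im=cv2.imread("pics/top1.png",0).astype(float)
for a,b in((250,254),(254,259),(259,263)): print([f"{i}:{v:.0f}" for i,v in zip(range(206,246),im[a:b,206:246].mean(0))])
im=cv2.imread("pics/side1.png",0); cv2.imwrite("pics/s4.png",cv2.resize(cv2.imread("pics/side1.png")[240:295,285:340],None,fx=10,fy=10,interpolation=cv2.INTER_CUBIC))
E
```

```text
['206:197', '207:197', '208:197', '209:197', '210:193', '211:189', '212:190', '213:190', '214:191', '215:190', '216:191', '217:189', '218:189', '219:189', '220:190', '221:188', '222:189', '223:191', '224:154', '225:70', '226:126', '227:164', '228:173', '229:171', '230:172', '231:174', '232:186', '233:192', '234:192', '235:192', '236:188', '237:186', '238:189', '239:152', '240:83', '241:148', '242:175', '243:194', '244:199', '245:199']
['206:197', '207:196', '208:198', '209:197', '210:191', '211:189', '212:189', '213:190', '214:189', '215:189', '216:190', '217:190', '218:189', '219:189', '220:190', '221:190', '222:190', '223:183', '224:138', '225:72', '226:140', '227:182', '228:192', '229:190', '230:190', '231:191', '232:192', '233:194', '234:193', '235:193', '236:193', '237:194', '238:198', '239:158', '240:87', '241:114', '242:165', '243:194', '244:199', '245:199']
['206:196', '207:196', '208:197', '209:196', '210:192', '211:191', '212:192', '213:192', '214:190', '215:190', '216:191', '217:192', '218:191', '219:191', '220:191', '221:191', '222:192', '223:182', '224:129', '225:80', '226:150', '227:187', '228:195', '229:192', '230:193', '231:192', '232:193', '233:194', '234:192', '235:192', '236:192', '237:194', '238:198', '239:152', '240:73', '241:157', '242:180', '243:193', '244:200', '245:200']
```

View pics/s4.png

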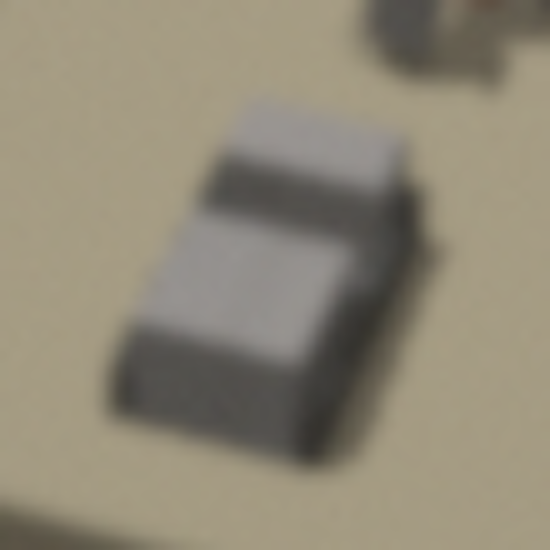

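{"name": "drive_tool", "arguments": {
  "targets": [
    {"jaw": 0,"travel": [-0.0013,0,-0.004],"twist": 0},
    {"jaw": 0,"travel": [-0.003,0,-0.008],"twist": 0},
    {"jaw": 0,"travel": [-0.005,0,-0.012],"twist": 0},
    {"jaw": 0,"travel": [-0.007,0,-0.016],"twist": 0},
    {"jaw": 0,"travel": [-0.0095,0,-0.02],"twist": 0},
    {"jaw": 0,"travel": [-0.012,0,-0.024],"twist": 0},
    {"jaw": 0,"travel": [-0.012,0,-0.024],"twist": 0}
  ]
}}

```text
t: 4.53
eef_pos: [536.9, 105.6, 175.8]
tcp_rot: [-3.141, 0.0, 1.53]
ft_force: [-5.8, -1.5, -4.7]
opening: 0.123
grip_force: 30.0
```

```bash
python3 - <<'E'
from h import *
c=read_camera("top"); s=read_camera("side")
p=[533.713,73.953,-.0388]
y=lambda X:-np.sin(-p[2])*0+np.array([-np.sin(p[2]),np.cos(p[2])])@(X[:2]-p[:2])
for u,o in((210,38),(224.0,8),(231.7,-8),(239.2,-24)): print("top",y(atz(c,(u,257),125))-o)
F=lambda u,v:(285+(u+.5)/10-.5,240+(v+.5)/10-.5)
for u,v,o in((327,117,-24),(306,175,-8),(272,229,8),(220,345,38)): X=atz(s,F(u,v),125);print("side",y(X)-o,X)
E
```

```text
top 136.51274060522059
top 137.1474990137251
top 137.04013061726306
top 137.37550070632545
side 137.1138031670745 [537.81220787 186.9928705  125.        ]
side 137.20376626476238 [537.16146739 203.12021385 125.        ]
side 136.60710746857447 [538.96573527 218.46511599 125.        ]
side 136.9404855702727 [539.27595283 248.80929847 125.        ]
```

The catch is now clear: striker, slot and back block, with the slot centre at spinner y ≈ 137. The hook sits at ≈ 64.3, so the guard must move about 72 mm. I'll slide it with the hook lifted.

{"name": "drive_tool", "arguments": {
  "targets": [
    {"jaw": 0,"travel": [0.005,0,0],"twist": 0},
    {"jaw": 0,"travel": [0.012,0,0],"twist": 0},
    {"jaw": 0,"travel": [0.02,0,0],"twist": 0},
    {"jaw": 0,"travel": [0.028,0,0],"twist": 0},
    {"jaw": 0,"travel": [0.034,0,0],"twist": 0},
    {"jaw": 0,"travel": [0.038,0,0],"twist": 0},
    {"jaw": 0,"travel": [0.04,0,0],"twist": 0},
    {"jaw": 0,"travel": [0.04,0,0],"twist": 0}
  ]
}}

```text
t: 5.3
eef_pos: [538.7, 146.4, 175.8]
tcp_rot: [-3.141, 0.0, 1.531]
ft_force: [-6.5, 1.1, -1.7]
opening: 0.123
grip_force: 30.0
```

```bash
python3 - <<'E'
from h import *
st=state();print(st["eef_pos"],st["ft_force"],st["moment"])
s=read_camera("side"); crop(s,250,150,160,120,5,"pics/s5.png")
E
```

```text
[538.660794   146.38042444 175.76433391] [-6.48754468  1.06780087 -1.71184973] [ 0.19356694  0.93824382 -0.23558031]
```

View pics/s5.png

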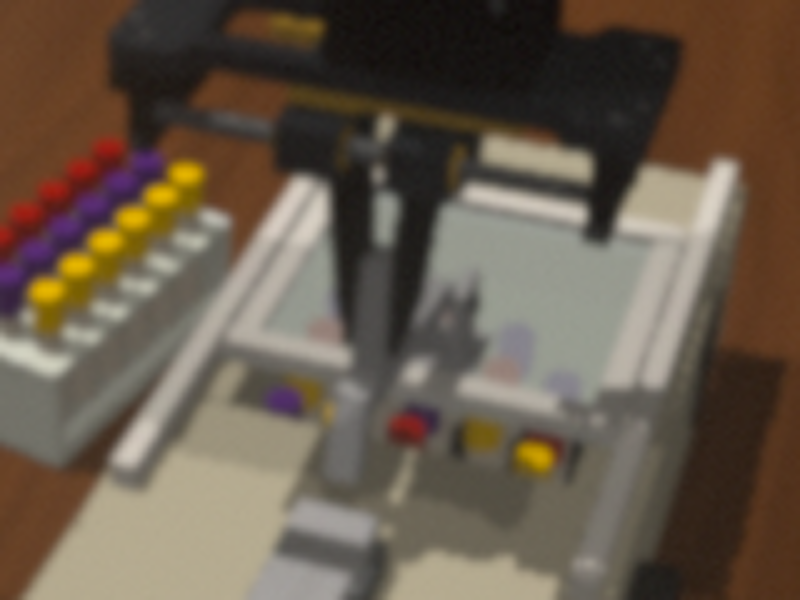

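The hook foot is at about (343,484) in the crop, near the striker. I'll check its height and position by intersecting with the bar plane.

```bash
python3 - <<'E'
from h import *
s=read_camera("side"); p=[533.713,73.953,-.0388]
ex=np.array([np.cos(p[2]),np.sin(p[2]),0]); ey=np.array([-np.sin(p[2]),np.cos(p[2]),0])
F=lambda u,v:(250+(u+.5)/5-.5,150+(v+.5)/5-.5)
for n,u,v in(("foot front bottom",343,484),("bar end top front",352,398),("bar end top back?",352,382),("tab top front",375,255)):
    o,d=ray(s,F(u,v))
    for xs in (3,): 
        k=(xs-(o-np.array([*p[:2],0]))@ex)/(d@ex); X=o+k*d; print(n,(X-np.array([*p[:2],0]))@ey,X[2])
def P(y,z,x=3): return np.array([*p[:2],0])+x*ex+y*ey+[0,0,z]
for th in(0,.1,.15,.2,.25,.3):
    g=54.3; C,S=np.cos(th),np.sin(th)
    q=lambda a,b:((pix(s,P(-70+g+a*C-b*S,134+a*S+b*C))-[250,150])*5).round(0)
    print(th,"foot",q(126,-27),"bar end top",q(126,7),"tab top",q(111,52))
E
```

```text
foot front bottom 96.93353233420963 122.47731806987565
bar end top front 90.34135058698175 157.90439570166762
bar end top back? 91.32406792750857 165.92395890298928
tab top front 69.23299341468157 206.78417279972945
0 foot [328. 536.] bar end top [331. 466.] tab top [349. 341.]
0.1 foot [328. 514.] bar end top [334. 436.] tab top [355. 307.]
0.15 foot [328. 501.] bar end top [335. 421.] tab top [358. 290.]
0.2 foot [328. 488.] bar end top [337. 405.] tab top [362. 273.]
0.25 foot [329. 474.] bar end top [339. 388.] tab top [365. 256.]
0.3 foot [330. 460.] bar end top [342. 372.] tab top [369. 239.]
```

```bash
python3 - <<'E'
from h import *
from scipy.optimize import least_squares
s=read_camera("side"); p=[533.713,73.953,-.0388]
ex=np.array([np.cos(p[2]),np.sin(p[2]),0]); ey=np.array([-np.sin(p[2]),np.cos(p[2]),0])
def q(g,th,x,a,b):
    C,S=np.cos(th),np.sin(th); X=np.array([*p[:2],0])+x*ex+(-70+g+a*C-b*S)*ey+[0,0,134+a*S+b*C]
    return (pix(s,X)-[250,150])*5
obs=[(343,484,126,-27),(352,398,126,7),(376,250,111,52),(333,1e9,0,0)][:3]
r=least_squares(lambda w:np.concatenate([q(*w,a,b)-[u,v] for u,v,a,b in obs]),[54,.25,0],x_scale=[10,.1,5]); print(r.x,r.fun.round(1))
E
```

```text
[67.37671824  0.31604878 -4.48963095] [-4.  -1.4 -0.4 -5.6  4.4  7.5]
```

```bash
python3 - <<'E'
from h import *
c=read_camera("top"); a=cv2.imread("pics/top1.png",0).astype(float); b=cv2.cvtColor(c["frame"],cv2.COLOR_RGB2GRAY).astype(float)
for r in((226,236),(284,292)):
  for n,im in(("a",a),("b",b)): print(r,n,[f"{i}:{v:.0f}" for i,v in zip(range(278,388),im[r[0]:r[1],278:388].mean(0)) if (278<=i<=316 or 364<=i<=378 or 344<=i<=362)])
crop(c,195,200,195,115,4,"pics/t5.png")
E
```

```text
(226, 236) a ['278:68', '279:35', '280:60', '281:73', '282:78', '283:78', '284:75', '285:70', '286:54', '287:41', '288:34', '289:38', '290:42', '291:50', '292:106', '293:126', '294:130', '295:131', '296:126', '297:119', '298:92', '299:53', '300:37', '301:38', '302:45', '303:49', '304:64', '305:61', '306:218', '307:227', '308:224', '309:223', '310:225', '311:211', '312:174', '313:161', '314:167', '315:166', '316:166', '344:184', '345:184', '346:184', '347:182', '348:182', '349:185', '350:185', '351:184', '352:185', '353:184', '354:184', '355:185', '356:185', '357:185', '358:182', '359:185', '360:185', '361:185', '362:184', '364:184', '365:185', '366:184', '367:183', '368:183', '369:180', '370:163', '371:222', '372:220', '373:218', '374:219', '375:215', '376:197', '377:190', '378:192']
(226, 236) b ['278:70', '279:59', '280:56', '281:59', '282:59', '283:55', '284:52', '285:53', '286:90', '287:195', '288:208', '289:205', '290:206', '291:206', '292:191', '293:177', '294:176', '295:176', '296:176', '297:174', '298:169', '299:163', '300:163', '301:164', '302:163', '303:165', '304:166', '30
[... 1396 characters left out ...]
86:95', '287:94', '288:94', '289:93', '290:94', '291:94', '292:90', '293:75', '294:68', '295:57', '296:34', '297:80', '298:162', '299:169', '300:168', '301:167', '302:167', '303:167', '304:168', '305:167', '306:167', '307:168', '308:166', '309:166', '310:168', '311:167', '312:168', '313:168', '314:167', '315:167', '316:167', '344:180', '345:180', '346:179', '347:180', '348:180', '349:175', '350:176', '351:220', '352:221', '353:220', '354:221', '355:219', '356:203', '357:191', '358:193', '359:192', '360:194', '361:193', '362:193', '364:192', '365:192', '366:192', '367:192', '368:193', '369:192', '370:192', '371:192', '372:192', '373:192', '374:191', '375:192', '376:191', '377:191', '378:190']
```

View pics/t5.png

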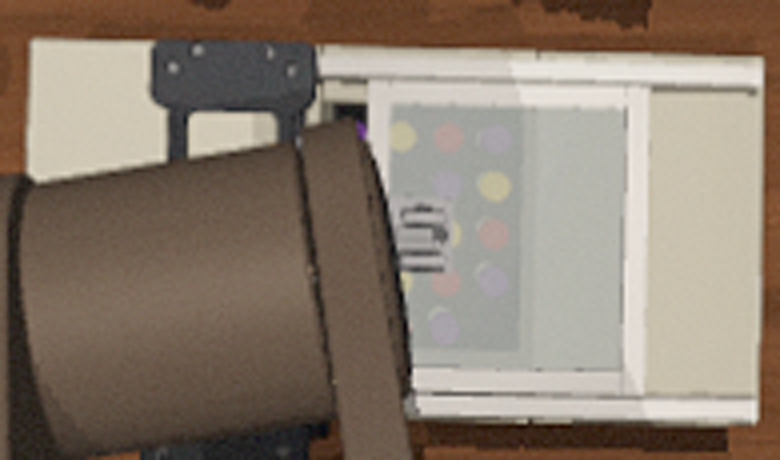

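The guard's rear edge has moved 19.0 px, which is 40 mm and matches the arm. I'll continue another 31.4 mm.

{"name": "drive_tool", "arguments": {
  "targets": [
    {"jaw": 0,"travel": [0.005,0,0],"twist": 0},
    {"jaw": 0,"travel": [0.011,0,0],"twist": 0},
    {"jaw": 0,"travel": [0.018,0,0],"twist": 0},
    {"jaw": 0,"travel": [0.024,0,0],"twist": 0},
    {"jaw": 0,"travel": [0.028,0,0],"twist": 0},
    {"jaw": 0,"travel": [0.0305,0,0],"twist": 0},
    {"jaw": 0,"travel": [0.0314,0,0],"twist": 0},
    {"jaw": 0,"travel": [0.0314,0,0],"twist": 0}
  ]
}}

```text
t: 6.17
eef_pos: [540.0, 177.6, 175.7]
tcp_rot: [-3.141, 0.0, 1.531]
ft_force: [-5.4, -0.4, -2.4]
opening: 0.124
grip_force: 30.0
```

{"name": "drive_tool", "arguments": {
  "targets": [
    {"jaw": 0,"travel": [0.001,0,0.002],"twist": 0},
    {"jaw": 0,"travel": [0.002,0,0.004],"twist": 0},
    {"jaw": 0,"travel": [0.003,0,0.006],"twist": 0},
    {"jaw": 0,"travel": [0.003,0,0.006],"twist": 0}
  ]
}}

```text
t: 6.5
eef_pos: [540.2, 180.9, 170.2]
tcp_rot: [3.141, -0.0, 1.531]
ft_force: [-6.5, 2.2, 2.7]
opening: 0.122
grip_force: 30.0
```

```bash
python3 - <<'E'
from h import *
st=state();print(st["eef_pos"],st["ft_force"],st["moment"])
c=read_camera("top"); b=cv2.cvtColor(c["frame"],cv2.COLOR_RGB2GRAY).astype(float)
for r in((226,236),(284,292)): print(r,[f"{i}:{v:.0f}" for i,v in zip(range(328,350),b[r[0]:r[1],328:350].mean(0))])
p=[533.713,73.953,-.0388]
y=lambda u:np.array([-np.sin(p[2]),np.cos(p[2])])@(atz(c,(u,231),112)[:2]-p[:2])
print(y(370.5),y(351.5),[(u,y(u)-y(370.5)) for u in(335,336,337,338,339)])
E
```

```text
[540.20358929 180.93000107 170.15629273] [-6.53900279  2.19024423  2.74303882] [ 0.13823037  1.20586484 -0.25255577]
(226, 236) ['328:176', '329:183', '330:186', '331:186', '332:186', '333:185', '334:186', '335:187', '336:166', '337:216', '338:224', '339:224', '340:222', '341:224', '342:206', '343:196', '344:197', '345:197', '346:197', '347:196', '348:196', '349:196']
(284, 292) ['328:178', '329:182', '330:182', '331:181', '332:181', '333:181', '334:182', '335:159', '336:201', '337:201', '338:212', '339:214', '340:223', '341:210', '342:193', '343:194', '344:194', '345:194', '346:194', '347:194', '348:193', '349:194']
-163.25207819023785 -122.37852626920429 [(335, np.float64(76.16623661898116)), (336, np.float64(74.03176535289768)), (337, np.float64(71.89676310879575)), (338, np.float64(69.76122024103056)), (339, np.float64(67.62512708192455))]
```

{"name": "drive_tool", "arguments": {
  "targets": [
    {"jaw": 0,"travel": [-0.0004,0,0.001],"twist": 0},
    {"jaw": 0,"travel": [-0.0004,0,0.002],"twist": 0},
    {"jaw": 0,"travel": [-0.0004,0,0.002],"twist": 0}
  ]
}}

```text
t: 6.8
eef_pos: [540.2, 180.4, 168.3]
tcp_rot: [3.141, -0.0, 1.531]
ft_force: [-6.4, 2.6, 3.7]
opening: 0.126
grip_force: 30.0
```

{"name": "drive_tool", "arguments": {
  "targets": [
    {"jaw": 0,"travel": [0.0005,0,0.001],"twist": 0},
    {"jaw": 0,"travel": [0.001,0,0.002],"twist": 0},
    {"jaw": 0,"travel": [0.001,0,0.002],"twist": 0}
  ]
}}

```text
t: 7.05
eef_pos: [540.2, 181.5, 166.3]
tcp_rot: [3.141, -0.0, 1.531]
ft_force: [-7.1, 2.4, 3.6]
opening: 0.123
grip_force: 30.0
```

{"name": "drive_tool", "arguments": {
  "targets": [
    {"jaw": 0,"travel": [0.0005,0,0.001],"twist": 0},
    {"jaw": 0,"travel": [0.0005,0,0.001],"twist": 0}
  ]
}}

```text
t: 7.22
eef_pos: [540.2, 182.0, 165.3]
tcp_rot: [3.141, -0.001, 1.531]
ft_force: [-6.8, 2.5, 4.7]
opening: 0.121
grip_force: 30.0
```

{"name": "drive_tool", "arguments": {
  "targets": [
    {"jaw": 0,"travel": [0.0005,0,0.001],"twist": 0},
    {"jaw": 0,"travel": [0.0005,0,0.001],"twist": 0}
  ]
}}

```text
t: 7.38
eef_pos: [540.3, 182.5, 164.4]
tcp_rot: [3.141, -0.0, 1.531]
ft_force: [-6.8, 2.9, 3.9]
opening: 0.127
grip_force: 30.0
```

{"name": "drive_tool", "arguments": {
  "targets": [
    {"jaw": 0,"travel": [0.0005,0,0.001],"twist": 0},
    {"jaw": 0,"travel": [0.0005,0,0.001],"twist": 0}
  ]
}}

```text
t: 7.55
eef_pos: [540.3, 183.0, 163.4]
tcp_rot: [3.141, -0.001, 1.531]
ft_force: [-6.9, 2.6, 4.5]
opening: 0.122
grip_force: 30.0
```

{"name": "drive_tool", "arguments": {
  "targets": [
    {"jaw": 0,"travel": [0.0005,0,0.001],"twist": 0},
    {"jaw": 0,"travel": [0.001,0,0.002],"twist": 0},
    {"jaw": 0,"travel": [0.001,0,0.002],"twist": 0}
  ]
}}

```text
t: 7.8
eef_pos: [540.3, 184.0, 161.3]
tcp_rot: [3.141, -0.0, 1.531]
ft_force: [-6.3, 2.9, 4.1]
opening: 0.124
grip_force: 30.0
```

There has been no contact down to about 0.10 rad, so the hook is inside the slot. I'll release it to drop the rest of the way.

{"name": "drive_tool", "arguments": {
  "targets": [
    {"jaw": 0.2,"travel": [0,0,0],"twist": 0},
    {"jaw": 0.4,"travel": [0,0,0],"twist": 0},
    {"jaw": 0.5,"travel": [0,0,0],"twist": 0},
    {"jaw": 0.5,"travel": [0,0,0],"twist": 0},
    {"jaw": 0.5,"travel": [0,0,0],"twist": 0},
    {"jaw": 0.5,"travel": [0,0,0],"twist": 0}
  ]
}}

```text
t: 8.3
eef_pos: [540.7, 183.6, 160.3]
tcp_rot: [3.141, 0.0, 1.531]
ft_force: [-0.1, 0.4, 0.4]
opening: 0.475
grip_force: 0.0
```

{"name": "drive_tool", "arguments": {
  "targets": [
    {"jaw": 0.5,"travel": [0,0,-0.03],"twist": 0},
    {"jaw": 0.5,"travel": [0,0,-0.06],"twist": 0},
    {"jaw": 0.5,"travel": [0,0,-0.1],"twist": 0},
    {"jaw": 0.5,"travel": [0,0,-0.13],"twist": 0},
    {"jaw": 0.5,"travel": [-0.04,0,-0.13],"twist": 0},
    {"jaw": 0.5,"travel": [-0.08,0,-0.13],"twist": 0},
    {"jaw": 0.5,"travel": [-0.12,0,-0.13],"twist": 0},
    {"jaw": 0.5,"travel": [-0.12,0,-0.13],"twist": 0}
  ]
}}

```text
t: 8.97
eef_pos: [535.5, 58.8, 290.5]
tcp_rot: [3.141, 0.001, 1.527]
ft_force: [-0.2, 0.3, 1.1]
opening: 0.498
grip_force: 0.0
```

```bash
python3 - <<'E'
from h import *
s=read_camera("side"); crop(s,250,170,160,120,5,"pics/s6.png")
p=[533.713,73.953,-.0388]
ex=np.array([np.cos(p[2]),np.sin(p[2]),0]); ey=np.array([-np.sin(p[2]),np.cos(p[2]),0])
for th in(0,.05,.1,.15):
    g=87; C,S=np.cos(th),np.sin(th)
    q=lambda a,b:((pix(s,np.array([*p[:2],0])+1*ex+(-70+g+a*C-b*S)*ey+[0,0,134+a*S+b*C])-[250,170])*5).round(0)
    print(th,"bar end top",q(126,7),"tab top",q(111,52))
E
```

```text
0 bar end top [308. 424.] tab top [325. 297.]
0.05 bar end top [309. 410.] tab top [328. 279.]
0.1 bar end top [310. 394.] tab top [331. 262.]
0.15 bar end top [311. 379.] tab top [335. 244.]
```

View pics/s6.png

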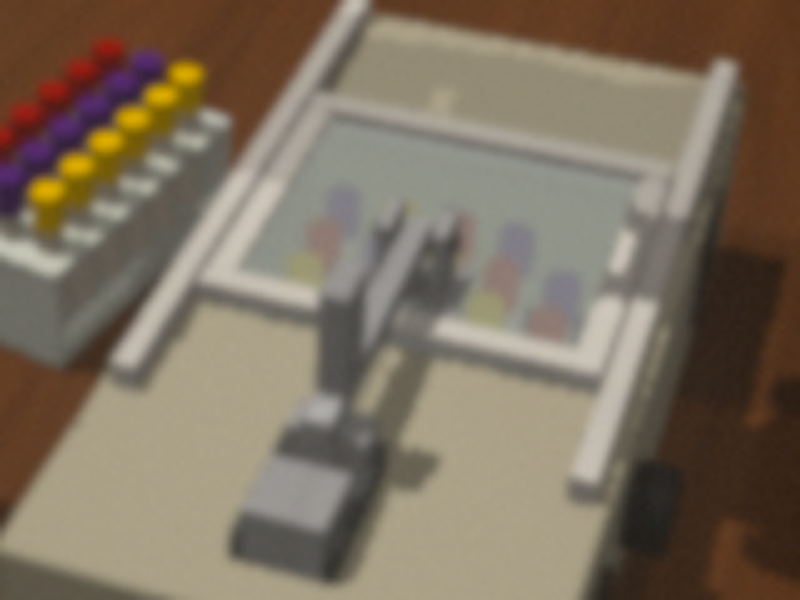

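The hook is in the slot behind the striker. The bar end top at about (320,420) and the tab top at (342,295) match the level-bar prediction of (308,424) and (325,297), not the resting-on-top one of (311,379) and (335,244). The rack is where it was, and the gripper is clear.

```bash
python3 -c "
from cell import *
print(job_done())"
```

```text
the job is handed in; nothing more can be done
None
```

The guard is closed and the hook dropped level into the slot behind the striker, confirmed in the side camera; the gripper let go and moved clear, and I handed the job in at about 9 s with no judging result returned.

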